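# Hold a sprung cover at gauge height

### The job

Set up the spring check of the inspection cover: with the cover still shut, stand the steel setting pin upright in the bore of the gauge stand, fully home, and let go of it. Then lift the sprung cover until the middle of its bar handle is level with the top of the pin, and finish while still holding the cover there yourself. Do not disturb the bush, hammer and bearing ring lying about.

Things in the scene. Friction and masses are not known exactly. Their poses are not given: they have to be found in the camera images.
- pin_mid (a point): Middle (half-way up) of the setting pin: plain bright steel cylinder, 24 mm diameter, 80 mm tall, about 0.28 kg, chamfered foot, standing loose on the bench; z along its axis, up. It starts left (+y) of the cover or in front at the right, the bush in the other place. Fully home, only its upper 55 mm stands out of the bore, so grip it above its middle.
- pin_top (a point): Centre of the setting pin's top face, 40 mm above its middle. Once the pin stands in the bore this is the height mark for the cover's bar.
- pin: The same setting pin; origin at the centre of its foot, z up.
- stand_hole0 (a point): Centre of the mouth of the blind bore in the top of the gauge stand: a fixed grey square column, 56 x 56 mm, on a dark 100 x 100 x 12 mm foot, right (-y) of the cover. The column's height differs from run to run (top 100 to 140 mm above the bench). Bore 26 mm wide, 25 mm deep, vertical; z up.
- cover: Sprung cover: aluminium plate 168 x 200 x 8 mm on a green fixed housing. Origin on the hinge axis, middle of the far edge, 90 mm above the bench; y = hinge axis, x from the front towards the hinge, z the plate's normal (up when shut). Starts shut; lifting turns it about +y, to 1.2 rad at most. Spring and weight pull it shut: 5 to 6 N at the bar when shut, about 8 N at 0.5 rad.
- bar (a point): Middle of the cover's handle: dark round bar, 12 mm diameter, 94 mm free length, parallel to the hinge, 40 mm in front of the cover's front edge on two arms; 206 mm from the hinge axis, 90 mm above the bench when shut. Pinch it from above, one finger in front, one behind; it still turns between the fingers as the cover swings. Axes as the cover's.
- bush: Bystander: dark steel bush standing on the bench, outside diameter 46 mm, hole 26 mm, 40 mm tall; origin at the centre of its underside.
- hammer: Bystander: hammer lying on the bench at the far left.
- bearing: Bystander: bright steel ring lying flat on the bench in front of the cover, outside diameter 90 mm, 20 mm tall; origin at the centre of its underside.
There are look-alikes about, which are no part of the job. Several things look just like the pin: the one meant starts nearest to the robot's base.

How it is judged:
By the outcome, as a careful person would: the job done as asked, in the order asked, and still so for the second after the job is handed in, while the arm keeps its last pose, push and grip.
It also fails if it takes over 54 s, if anything falls off the work surface, if the arm or the gripper's body presses on something with over 40 N, if the wrist force passes 120 N, or if a joint passes its speed limit or range.

### The arm

A 6-joint arm with a two-finger parallel gripper is mounted at the origin on the work surface. World frame = base frame: x ahead of the robot, y to its left, z up, the work surface at z = 0. Lengths are in mm, angles in rad, forces in N, time in s.
With the tool pointing down it reaches from about 250 to 850 mm from the base axis. Payload 12.5 kg.
Tool frame: the origin (TCP) lies midway between the tips of the shut fingers; the grasp point (between the pads) lies 19 mm behind it; z points along the fingers, y is the direction in which the jaws open and shut (so a half turn about z gives the same grasp; the last joint's range is limited). The gripper opens to 93 mm and grips with 3 to 60 N. Pads are 15 mm wide; open, the fingers measure 128 mm over their backs; the gripper's body (75 mm by 188 mm) begins 65 mm behind the grasp point.
Start: joints at [1.236, 0.351, 1.652, -0, 1.139, -0.085], TCP at [135.934, 532.922, 218.633] pointing down, gripper open.
Joint ranges: [-2.75, 2.75], [-0.79, 2.1], [0.01, 2.65], [-1.57, 4.71], [0.07, 3.14], [-2.87, 2.87]. Speed limits (rad/s): [2.22, 2.22, 2.79, 3.14, 3.14, 3.14].

### API

Orientations are given as a unit quaternion [w, x, y, z].
In Python, from plant import * gives the robot as it stands.
- The arm moves only by the shell command python3 -m inch 'ROWS' [FORCE]. ROWS is text: rows parted by semicolons, each of 5 numbers parted by spaces: the shift along the world's x, y, z in cm, then the turn about the world's z in degrees, then the opening, from 0 (shut) to 1 (fully open). A call has 1 to 12 rows; each row shifts and turns the commanded pose from where the row before left it; what a row does not reach is not made up. A row lasts 1/12 s, in which the tool goes at most 41.7 mm and 7.16 degrees, less where a joint would pass 70% of its speed; a pose out of reach is approached as far as the arm can. A call is refused whole if a number of a shift passes 4.17 or a number of a turn 7.16, either way. A call with a gripper value outside its range is refused whole. The fingers move at their own pace and stop on an object; FORCE is the grip in N (left out, the last holds). Time passes only in rows, so rows that do not move let the fingers close. It gives the time, the measured TCP pose, the force and the opening at its end, in the units of the state.
- observe(): the state, without advancing time (a new reading comes with each control period).
- grab_frame(name): name is "scene" or "top" or "wrist"; returns (picture, depth): 420x560x3 uint8, red, green, blue; 420x560 float32, mm along the optical axis (not along the pixel's ray), 0 where there is no reading.
- camera_model(name): a dict with "fx", "fy", "cx", "cy" (pixels), "world_to_cam" (4x4, takes a point from world to camera coordinates). Camera axes: x right, y down, z forward; pixel columns grow to the right and rows downward; lengths in mm; the calibration is good to about 2 mm. A picture is of the moment at which its call begins: read the wrist's pose just before it. camera_model takes no time and is no camera call; for the wrist camera it gives the pose at the moment of the call.
- finish_job(): hands the job in, once; it reports no verdict.
The state is a dict: "t": time; "qpos": joint angles; "qd": joint speeds; "effort": joint torques, N m; "tcp_pos": TCP position; "tool_rot": TCP orientation; "contact_force": force on the tool from outside, world axes, zero at the start; "torque": the same for the moment, N m; "width": finger opening in mm.
Only numpy, scipy, OpenCV 4.12 (cv2) and the standard library are available. Lean on these libraries where they do the work, as an engineer would, in place of code of your own. Each camera call takes 0.05 s, during which the arm holds its last target.

## Working session

There is one attempt and no reset: what is moved stays moved. The work goes in short steps, Python scripts to look and compute and a shell command to move; the robot and the scene stay as the last step left them, time stands still between calls to the robot, and variables do not carry over. Pictures are saved under pics/ and viewed, and the job is handed in when it is done.

```bash
ls; mkdir -p pics
python3 - <<'E'
from plant import *
import cv2
for n in ["scene","top"]:
    p,d=grab_frame(n); cv2.imwrite(f"pics/{n}0.png",p[:,:,::-1]); import numpy as np; np.save(f"pics/{n}0.npy",d)
    c=camera_model(n); print(n,c)
s=observe(); print(s['t'],s['tcp_pos'],s['tool_rot'],s['contact_force'],s['width'])
E
```

```text
pics
scene {'fx': 510.9508685725219, 'fy': 510.9508685725219, 'cx': 267.63797917942077, 'cy': 215.19613126195665, 'world_to_cam': array([[-7.02082528e-01,  7.11962396e-01, -1.37720802e-02,
         3.33313088e+02],
       [ 5.01464387e-01,  4.80589220e-01, -7.19421622e-01,
        -2.61408472e+02],
       [-5.05582429e-01, -5.11999559e-01, -6.94437081e-01,
         1.75812500e+03],
       [ 0.00000000e+00,  0.00000000e+00,  0.00000000e+00,
         1.00000000e+00]])}
top {'fx': 522.6725142155983, 'fy': 522.6725142155983, 'cx': 279.4026989027878, 'cy': 209.9003901162177, 'world_to_cam': array([[ 3.57810903e-03, -9.99984129e-01, -4.35195219e-03,
         8.37940378e+01],
       [-9.93631978e-01, -3.06520064e-03, -1.12632572e-01,
         6.05979818e+02],
       [ 1.12617444e-01,  4.72725049e-03, -9.93627176e-01,
         1.42325745e+03],
       [ 0.00000000e+00,  0.00000000e+00,  0.00000000e+00,
         1.00000000e+00]])}
0.1 [135.82451201 532.65269743 218.17232086] [-1.01543133e-04  1.24552938e-01  9.92212838e-01 -4.90214366e-04] [-0.77179944 -0.08871509 -0.54889776] 93.18751495909804
```

View pics/scene0.png

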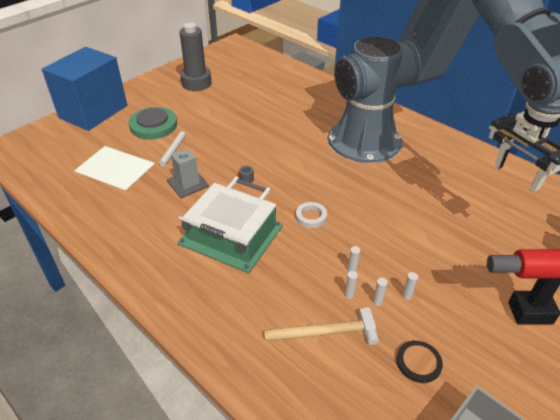

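View pics/top0.png

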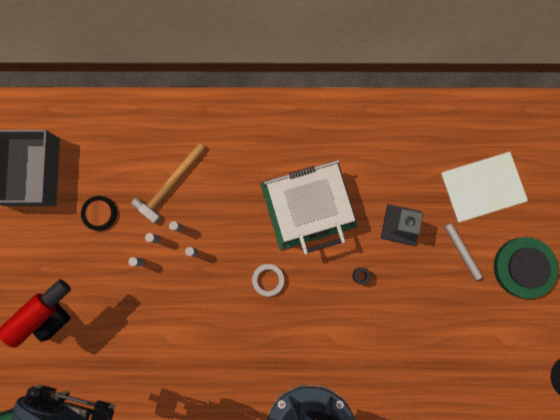

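The top view shows four pin look-alikes, with tops near (174,226), (151,238), (134,262) and (190,252). A grey rod lies at (464,252), the bush is at (361,276), the stand at (403,224), the ring at (268,281) and the bar at about (323,243). I'll measure these next.

```bash
cat > h.py <<'E'
import numpy as np, cv2
from plant import *
def ray(c,u,v):
    T=c['world_to_cam'];R=T[:3,:3];o=-R.T@T[:3,3]
    d=R.T@np.array([(u-c['cx'])/c['fx'],(v-c['cy'])/c['fy'],1.]);return o,d
def onplane(c,u,v,z):
    o,d=ray(c,u,v);return o+d*(z-o[2])/d[2]
def cloud(c,dep):
    v,u=np.mgrid[:dep.shape[0],:dep.shape[1]]
    P=np.stack([(u-c['cx'])/c['fx']*dep,(v-c['cy'])/c['fy']*dep,dep],-1)
    T=c['world_to_cam'];W=(P-T[:3,3])@T[:3,:3];W[dep<=0]=np.nan;return W
def proj(c,p):
    q=c['world_to_cam']@np.append(p,1);return q[0]/q[2]*c['fx']+c['cx'],q[1]/q[2]*c['fy']+c['cy']
def tri(c1,p1,c2,p2):
    o1,d1=ray(c1,*p1);o2,d2=ray(c2,*p2);A=np.stack([d1,-d2],1);t=np.linalg.lstsq(A,o2-o1,rcond=None)[0]
    a=o1+d1*t[0];b=o2+d2*t[1];return (a+b)/2,np.linalg.norm(a-b)
E
python3 - <<'E'
from h import *
np.set_printoptions(precision=1,suppress=True)
p=cv2.imread('pics/top0.png');d=np.load('pics/top0.npy');c=camera_model('top')
W=cloud(c,d)
z=W[...,2]
m=((z>60)&(z<95)).astype(np.uint8);m[:,240:]=0;m[:180]=0;m[285:]=0;m[:,:115]=0
n,l,s,ce=cv2.connectedComponentsWithStats(m)
for i in range(1,n):
    if s[i,4]>8:
        q=W[l==i]; k=q[:,2]>np.nanmax(q[:,2])-8
        print('pin?',ce[i],s[i,4],np.nanmax(q[:,2]),q[k].mean(0),'r',np.hypot(*q[k].mean(0)[:2]))
for n_,(u,v,zz) in dict(bush=(361,276,40),ring=(268,281,20)).items(): print(n_,onplane(c,u,v,zz))
# stand top
b=(slice(200,250),slice(378,428)); q=W[b][np.isfinite(z[b])]
print('stand z pct',np.percentile(q[:,2],[50,80,90,95,99]))
# cover plane
for u,v in [(310,200),(290,210),(340,190),(323,243),(315,246),(330,240)]: print((u,v),W[v,u])
crops=[p[190:290,110:220],p[130:290,240:440]]
cv2.imwrite('pics/cropA.png',cv2.resize(crops[0],None,fx=5,fy=5,interpolation=cv2.INTER_CUBIC))
cv2.imwrite('pics/cropB.png',cv2.resize(crops[1],None,fx=3.7,fy=3.7,interpolation=cv2.INTER_CUBIC))
E
```

```text
pin? [173.7 225.1] 76 87.01510517302718 [558.6 371.9  82.4] r 671.0702515356704
pin? [149.9 236.8] 76 87.22051977539655 [527.  435.   82.3] r 683.396015789999
pin? [189.7 250.8] 72 86.02658653662269 [489.9 327.   81.5] r 589.0363651773141
pin? [133.7 260.9] 79 86.94682735593662 [462.9 477.4  81.9] r 664.9519067024613
bush [ 423.7 -138.2   40. ]
ring [408.7 116.8  20. ]
stand z pct [  7.1  85.1 110.1 112.3 115.8]
(310, 200) [626.5   3.4  89.2]
(290, 210) [598.2  57.3  98.7]
(340, 190) [653.1 -76.8  94.9]
(323, 243) [511.2 -30.9  88.6]
(315, 246) [502.8  -9.1  96. ]
(330, 240) [524.5 -58.4  -6.8]
```

View pics/cropA.png

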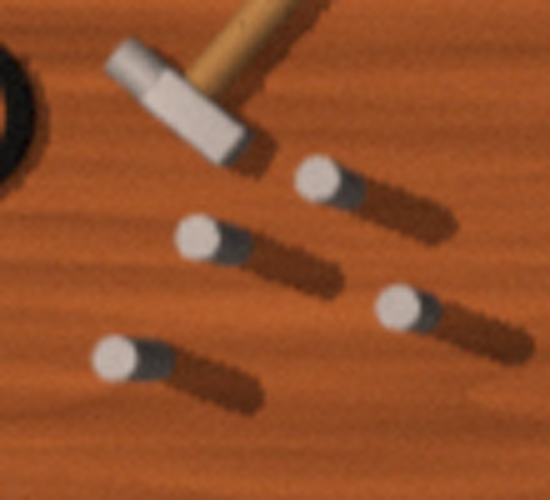

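View pics/cropB.png

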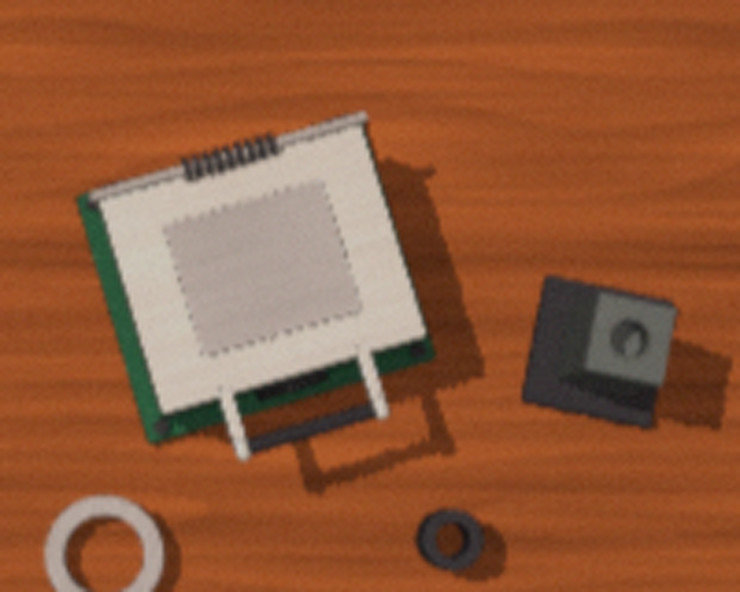

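The pin candidates by distance from the base are (190,251) at r≈589, (134,261) at r≈665, (174,225) at r≈671 and (150,237) at r≈683. The lying grey rod (464,252) isn't standing and is on the right. So the pin meant is the one at top pixel (190,251), which is lower right in crop A and clearly nearest the base. I'll move above it and take a close wrist view.

```bash
python3 -m inch '3.4 -2 0 0 1;3.4 -2 0 0 1;3.4 -2 0 0 1;3.4 -2 0 0 1;3.4 -2 0 0 1;3.4 -2 0 0 1;3.4 -2 0 0 1;3.4 -2 0 0 1;3.4 -2 0 0 1;3.4 -2 0 0 1;0 0 0 0 1;0 0 0 0 1'
python3 - <<'E'
from h import *
np.set_printoptions(precision=2,suppress=True)
s=observe();c=camera_model('wrist');p,d=grab_frame('wrist');cv2.imwrite('pics/w1.png',p[:,:,::-1]);np.save('pics/w1.npy',d);np.save('pics/w1c.npy',c,allow_pickle=True)
print(s['t'],s['tcp_pos'],s['tool_rot'],s['qpos']);print(c)
print('tcp px',proj(c,s['tcp_pos']))
E
```

```text
t: 1.1
tcp_pos: [477.0, 331.7, 218.0]
tool_rot: [-0.0, 0.126, 0.992, -0.0]
contact_force: [-0.8, 0.3, 0.0]
width: 92.7
1.1 [476.97 331.72 217.98] [-0.    0.13  0.99 -0.  ] [ 0.53  0.41  1.57  0.    1.17 -0.79]
{'fx': 322.104421807804, 'fy': 322.104421807804, 'cx': 271.06601350346193, 'cy': 212.43373365968102, 'world_to_cam': array([[   0.25,    0.97,   -0.  , -440.09],
       [   0.93,   -0.24,    0.29, -397.28],
       [   0.28,   -0.07,   -0.96,  283.24],
       [   0.  ,    0.  ,    0.  ,    1.  ]])}
tcp px (np.float64(270.90702338036164), np.float64(262.7055214213758))
```

View pics/w1.png

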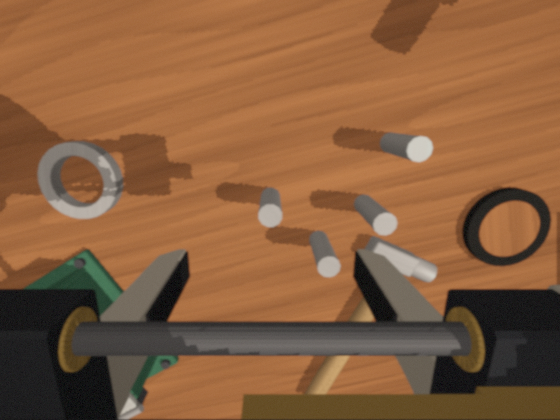

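The wrist view shows four pins. The target's top face is at about (270,214), and it stands alone toward the robot. The others are at (383,221), (419,149) and (327,262), and the ring is at (80,180).

Run:
```python
from h import *
np.set_printoptions(precision=1,suppress=True)
c=np.load('pics/w1c.npy',allow_pickle=True).item();p=cv2.imread('pics/w1.png')
g=p.min(2);m=(g>150).astype(np.uint8)
n,l,s,ce=cv2.connectedComponentsWithStats(m)
for i in range(1,n):
    if 100<s[i,4]<2000: print(ce[i],s[i],onplane(c,*ce[i],80))
ct=camera_model('top');pt=cv2.imread('pics/top0.png');cs=camera_model('scene');ps=cv2.imread('pics/scene0.png')
def tops(im,box,th):
    x0,y0,x1,y1=box;m=np.zeros(im.shape[:2],np.uint8);m[y0:y1,x0:x1]=(im[y0:y1,x0:x1].min(2)>th)
    n,l,s,ce=cv2.connectedComponentsWithStats(m)
    return [(ce[i],s[i,4]) for i in range(1,n) if s[i,4]>15]
for q,a in tops(pt,(180,240,205,262),140): print('top',q,a,onplane(ct,*q,80))
for q,a in tops(ps,(340,240,425,300),170): print('scene',q,a,onplane(cs,*q,80))
cv2.imwrite('pics/cs.png',cv2.resize(ps[130:310,130:430],None,fx=2.6,fy=2.6,interpolation=cv2.INTER_CUBIC))
```

```text
[419.3 148.7] [407 136  26  26 515] [462.5 477.8  80. ]
[ 84.2 207.8] [ 51 196  63  22 664] [437.7 152.1  80. ]
[269.7 215.1] [259 205  22  22 387] [490.4 326.8  80. ]
[384.8 223.6] [374 213  23  22 395] [527.5 435.5  80. ]
[406.3 262.8] [375 244  61  37 857] [575.4 450.5  80. ]
[328.5 266.3] [318 257  22  20 335] [559.3 371.9  80. ]
top [189.1 251.1] 45 [488.8 327.1  80. ]
scene [355. 250.] 53 [494.6 329.5  80. ]
scene [352.3 274.4] 68 [562.  373.3  80. ]
scene [412.6 276.8] 67 [468.  481.1  80. ]
scene [382.1 282.1] 68 [531.7 438.2  80. ]
```

View pics/cs.png

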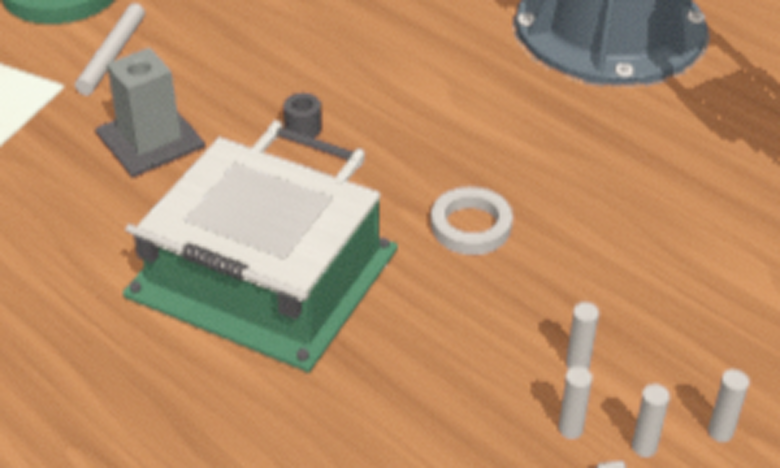

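The scene crop agrees with the layout: stand hole at about (183,156) in the full image, bush beside the bar, and the target pin the closest one to the base. The pin is at about (490,327). I'll descend so the grasp point sits about 60 mm up the pin.

```bash
python3 -m inch '1.3 -0.5 0 0 0.7;0 0 -3 0 0.7;0 0 -3.5 0 0.7;0 0 -3.5 0 0.7;0 0 -3.5 0 0.7;0 0 -2.5 0 0.7;0 0 -1.5 0 0.7;0 0 0 0 0.7;0 0 0 0 0.3;0 0 0 0 0;0 0 0 0 0;0 0 0 0 0' 40
python3 -m inch '0 0 0 0 0;0 0 0 0 0;0 0 0 0 0'
```

```text
t: 2.15
tcp_pos: [489.5, 328.4, 44.9]
tool_rot: [0.001, 0.124, 0.992, 0.001]
contact_force: [-0.1, -0.2, 0.1]
width: 42.7
t: 2.4
tcp_pos: [489.0, 328.0, 44.0]
tool_rot: [0.0, 0.125, 0.992, 0.0]
contact_force: [0.2, 0.1, -0.4]
width: 23.5
```

Gripped at 23.5 mm opening. I'll lift, and meanwhile measure the bore from the saved pictures.

```bash
python3 -m inch '0 0 2 0 0;0 0 4 0 0;0 0 4 0 0;0 0 4 0 0;0 0 3 0 0;0 0 0 0 0'
python3 - <<'E'
from h import *
np.set_printoptions(precision=1,suppress=True)
pt=cv2.imread('pics/top0.png');ps=cv2.imread('pics/scene0.png')
a=cv2.resize(pt[195:255,370:440],None,fx=9,fy=9,interpolation=cv2.INTER_CUBIC);cv2.imwrite('pics/ht.png',a)
a=cv2.resize(ps[140:200,155:225],None,fx=9,fy=9,interpolation=cv2.INTER_CUBIC);cv2.imwrite('pics/hs.png',a)
c=camera_model('top');W=cloud(c,np.load('pics/top0.npy'))
print('top z around stand top'); print(W[214:230:2,398:422:3,2])
c=camera_model('scene');W=cloud(c,np.load('pics/scene0.npy'))
print(W[150:164:2,174:198:3,2])
E
```

```text
t: 2.9
tcp_pos: [491.0, 329.1, 220.1]
tool_rot: [0.004, 0.125, 0.992, 0.003]
contact_force: [1.1, -0.7, -1.6]
width: 23.6
top z around stand top
[[ 79.7 110.9 112.8 109.5 109.1 115.3 113.7 115. ]
 [ 82.3 109.  113.3 109.4 108.5 111.7 110.8 108.7]
 [ 89.4 113.8 109.9  94.3  85.  101.4 110.5 112. ]
 [ 92.  111.9 111.5  86.9  85.   89.7 108.3 116.4]
 [ 98.4 112.4 110.9  87.6  89.4  91.5 107.4 113.8]
 [103.3 113.6 109.6  91.3  86.1  97.5 110.3 105.3]
 [110.3 116.1 114.3 112.7 111.7 114.8 109.5 111.6]
 [108.4 109.7 110.3 110.5 112.7 114.5 106.6 110.3]]
[[  6.9  -2.1   1.6 109.2 109.   -3.2  -1.9  -1.5]
 [  5.4 109.3 110.7 112.5 107.8 111.7   0.3  -3.7]
 [110.3 111.  107.  104.  106.8 106.  114.8  -2.2]
 [107.9 110.9 102.2  97.1 102.5 106.8 108.2  -1.4]
 [114.  106.9  94.1  91.3 110.2 111.2 108.6 108.4]
 [105.5 111.6 107.8 108.5 110.2 108.4 106.1  98.5]
 [ 91.5 110.6 108.  110.1 108.2 103.7  97.7  93.9]]
```

View pics/ht.png

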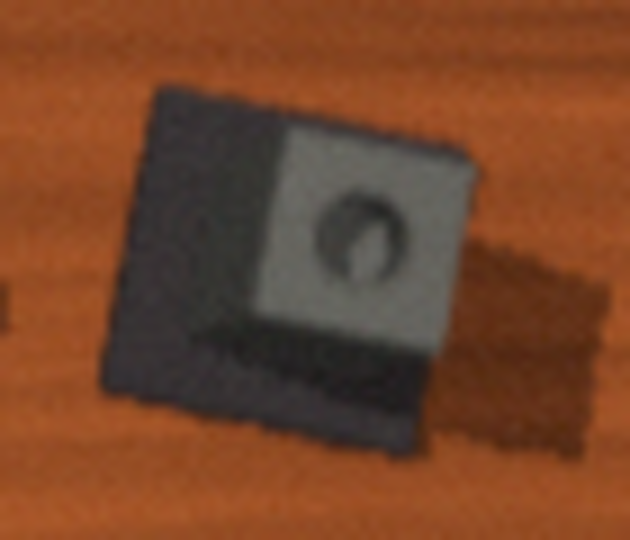

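View pics/hs.png

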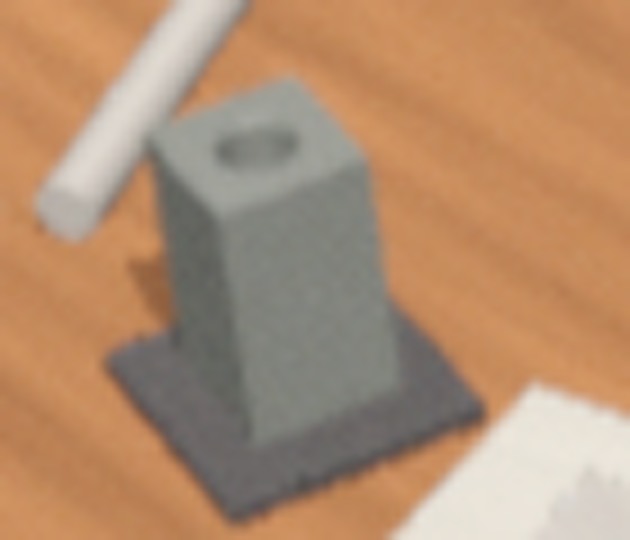

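The stand's top face is at about 111 mm. The bore mouth is at (409.8,221.0) in the top view and (183.0,156.0) in the scene view.

Run:
```python
from h import *
np.set_printoptions(precision=1,suppress=True)
c=camera_model('top');cs=camera_model('scene')
print(tri(c,(409.8,221.0),cs,(183.0,156.0)))
for z in(108,110,112): print(onplane(c,409.8,221.0,z),onplane(cs,183.0,156.0,z))
W=cloud(c,np.load('pics/top0.npy'));q=W[210:236,398:424].reshape(-1,3);q=q[q[:,2]>103];print(np.median(q[:,2]),len(q))
W=cloud(cs,np.load('pics/scene0.npy'));q=W[148:164,172:196].reshape(-1,3);q=q[q[:,2]>103];print(np.median(q[:,2]),len(q))
# offsets known from pin: top vs wrist
```

```text
(array([ 569.5, -259.4,  106.4]), np.float64(1.1611311685157792))
[ 569.  -258.6  108. ] [ 571.  -258.2  108. ]
[ 568.8 -258.1  110. ] [ 572.5 -256.   110. ]
[ 568.6 -257.6  112. ] [ 573.9 -253.7  112. ]
110.80171080735751 401
108.4334358168864 217
```

```bash
python3 -m inch '0.7 -3.9 0 0 0;0.7 -3.9 0 0 0;0.7 -3.9 0 0 0;0.7 -3.9 0 0 0;0.7 -3.9 0 0 0;0.7 -3.9 0 0 0;0.7 -3.9 0 0 0;0.7 -3.9 0 0 0;0.7 -3.9 0 0 0;0.7 -3.9 0 0 0;0.7 -3.9 0 0 0;0.7 -3.9 0 0 0'
python3 -m inch '0.8 -3.9 0 0 0;0.8 -3.9 0 0 0;0.9 -4 0 0 0;0 0 -3 0 0;0 0 -1 0 0;0 0 0 0 0;0 0 0 0 0;0 0 0 0 0'
python3 - <<'E'
from h import *
np.set_printoptions(precision=2,suppress=True)
s=observe();c=camera_model('wrist');p,d=grab_frame('wrist');cv2.imwrite('pics/w2.png',p[:,:,::-1]);np.save('pics/w2c.npy',c,allow_pickle=True);np.save('pics/w2.npy',d)
print(s['t'],s['tcp_pos'],s['tool_rot'],s['contact_force'],s['width'])
E
```

```text
t: 3.9
tcp_pos: [572.4, -142.0, 212.6]
tool_rot: [-0.001, 0.125, 0.992, 0.0]
contact_force: [1.0, 0.2, -3.1]
width: 23.0
t: 4.57
tcp_pos: [598.3, -257.2, 174.7]
tool_rot: [0.0, 0.124, 0.992, -0.0]
contact_force: [0.5, 0.6, -2.0]
width: 23.3
4.5667 [ 598.34 -257.2   174.68] [ 0.    0.12  0.99 -0.  ] [ 0.48  0.59 -1.98] 23.337664237857187
```

View pics/w2.png

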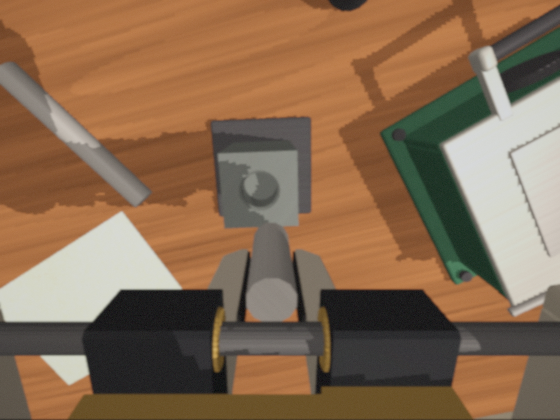

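The wrist view shows the bore mouth at about (260,186), with the held pin hanging in front and its foot near (270,228). I'll zoom in to get the mouth outline.

Run:
```python
from h import *
np.set_printoptions(precision=1,suppress=True)
p=cv2.imread('pics/w2.png');c=np.load('pics/w2c.npy',allow_pickle=True).item()
x0,y0=210,140
a=cv2.resize(p[y0:y0+95,x0:x0+100],None,fx=6,fy=6,interpolation=cv2.INTER_CUBIC)
a=cv2.convertScaleAbs(a,alpha=1.6);cv2.imwrite('pics/w2z.png',a)
W=cloud(c,np.load('pics/w2.npy'));q=W[155:215,225:295].reshape(-1,3);q=q[q[:,2]>100];print('stand z',np.median(q[:,2]),len(q))
for z in (109,110,111):print(onplane(c,260,186,z))
print('foot expected',proj(c,np.array([598.3,-257.2,130.7])))
```

```text
stand z 111.3837446248263 3360
[ 567.1 -257.6  109. ]
[ 566.9 -257.5  110. ]
[ 566.7 -257.4  111. ]
foot expected (np.float64(270.9309694499448), np.float64(235.050545378986))
```

View pics/w2z.png

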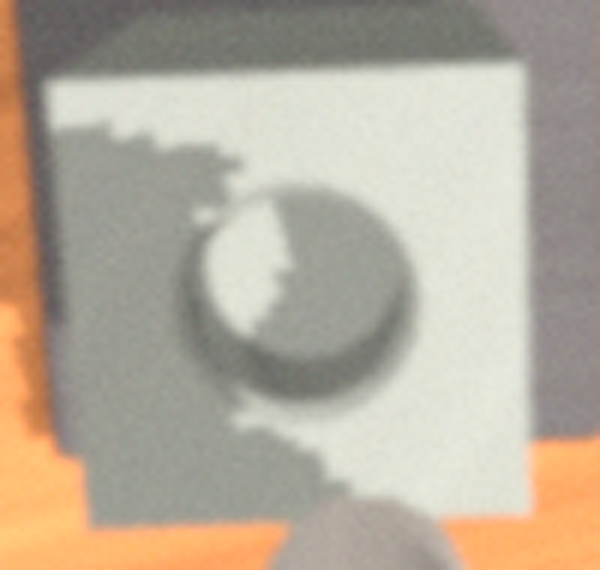

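Run:
```python
from h import *
np.set_printoptions(precision=1,suppress=True)
p=cv2.imread('pics/w2.png');c=np.load('pics/w2c.npy',allow_pickle=True).item()
for z in (110,111):print('hole',onplane(c,259.3,189.3,z))
for z in (131,134): # foot edge, chamfer upper edge
  for r in(10.5,12):
    print('near edge',z,r,proj(c,np.array([598.3-r,-257.2+.25*r,z])))
print('top', proj(c,np.array([598.3,-257.2,211.])))
a=cv2.resize(p[205:330,220:320],None,fx=6,fy=6,interpolation=cv2.INTER_CUBIC)
cv2.imwrite('pics/w2p.png',cv2.resize(a,None,fx=.78,fy=.78))
W=cloud(c,np.load('pics/w2.npy'))
for v in range(226,316,10):
    r=W[v,262:280]; print(v,np.nanmedian(r,0), end=' ')
```

```text
hole [ 569.1 -258.6  110. ]
hole [ 568.9 -258.5  111. ]
near edge 131 10.5 (np.float64(270.8787882930259), np.float64(220.39476851321206))
near edge 131 12 (np.float64(270.8712867391295), np.float64(218.24513948908688))
near edge 134 10.5 (np.float64(270.87293001796945), np.float64(221.77294524759398))
near edge 134 12 (np.float64(270.8653173502905), np.float64(219.59771569717182))
top (np.float64(270.72616772401767), np.float64(297.30381457027045))
226 [ 588.9 -255.   139. ] 236 [ 589.  -255.1  157.4] 246 [ 588.8 -255.   173.6] 256 [ 589.  -254.9  186.8] 266 [ 589.  -255.   198.5] 276 [ 588.9 -254.9  209. ] 286 [ 592.6 -255.8  211.1] 296 [ 597.7 -257.1  210.6] 306 [ 602.8 -258.5  210.8]
```

View pics/w2p.png

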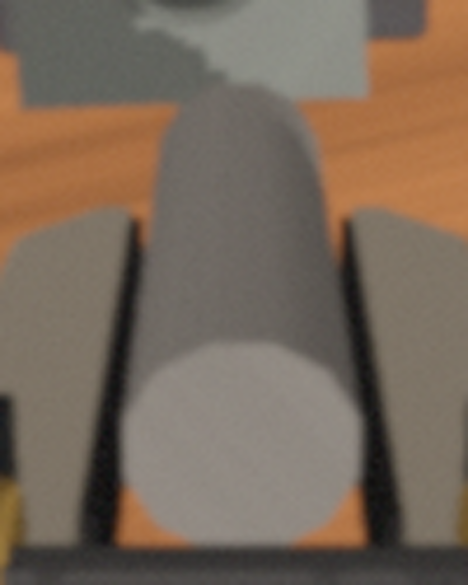

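From this picture the pin's axis is at about (599.4,-257.5) and upright. The bore is at (568.9,-258.5) with its mouth at about 111 mm, so the shift is -30.5 mm in x and -1 mm in y. Fully home should put the TCP at about z=130.

```bash
python3 -m inch '-1.55 -0.1 0 0 0;-1.5 0 0 0 0;0 0 -0.5 0 0;0 0 -0.5 0 0;0 0 0 0 0;0 0 -0.5 0 0;0 0 0 0 0;0 0 0 0 0'
python3 - <<'E'
from h import *
s=observe();print(s['tcp_pos'],s['contact_force'])
c=camera_model('wrist');p,d=grab_frame('wrist');cv2.imwrite('pics/w3.png',cv2.resize(p[150:330,180:360,::-1],None,fx=3.3,fy=3.3,interpolation=cv2.INTER_CUBIC))
E
```

```text
t: 5.28
tcp_pos: [567.7, -258.9, 158.3]
tool_rot: [-0.0, 0.124, 0.992, 0.0]
contact_force: [-0.6, 1.0, -1.6]
width: 23.6
[ 567.66346987 -258.91032936  158.28112513] [-0.57134202  0.9662354  -1.58168958]
```

View pics/w3.png

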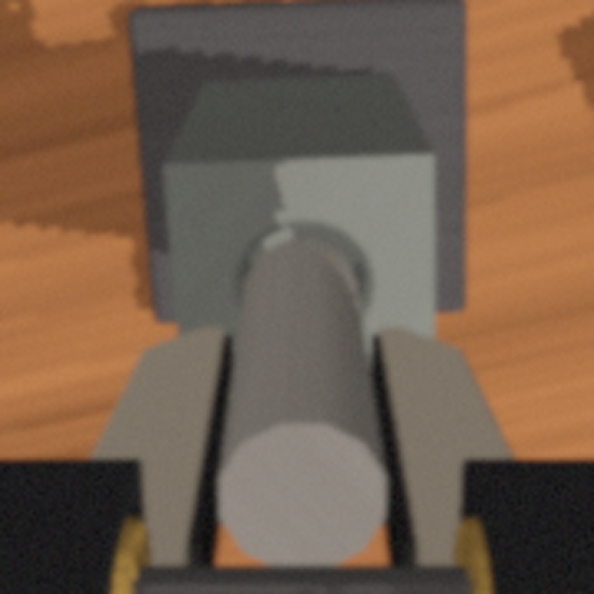

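The pin's foot hangs just above the bore and looks centred, with the mouth spanning 238–372 and the pin at about 303. Next I lower it gently and watch the force.

```bash
python3 -m inch '0 0 -0.3 0 0;0 0 -0.3 0 0;0 0 -0.2 0 0;0 0 0 0 0;0 0 0 0 0'
```

```text
t: 5.75
tcp_pos: [567.4, -259.1, 150.5]
tool_rot: [-0.0, 0.125, 0.992, 0.0]
contact_force: [0.5, -1.4, -2.9]
width: 23.5
```

There's no reaction and the foot is about 4.5 mm below the mouth, so it has entered. I'll continue down.

```bash
python3 -m inch '0 0 -0.4 0 0;0 0 -0.4 0 0;0 0 -0.4 0 0;0 0 -0.4 0 0;0 0 0 0 0;0 0 0 0 0'; python3 -m inch '0 0 -0.2 0 0;0 0 -0.1 0 0;0 0 0 0 0;0 0 0 0 0'
```

```text
t: 6.25
tcp_pos: [567.3, -259.0, 134.3]
tool_rot: [-0.0, 0.125, 0.992, 0.0]
contact_force: [-0.6, -0.6, -2.9]
width: 23.3
t: 6.58
tcp_pos: [567.5, -259.1, 131.7]
tool_rot: [0.0, 0.125, 0.992, -0.0]
contact_force: [0.0, -0.4, -2.1]
width: 23.9
```

```bash
python3 -m inch '0 0 -0.1 0 0;0 0 0 0 0;0 0 -0.1 0 0;0 0 0 0 0;0 0 0 0 0';python3 -m inch '0 0 -0.1 0 0;0 0 0 0 0;0 0 0 0 0'
```

```text
t: 7.0
tcp_pos: [567.6, -259.2, 130.2]
tool_rot: [0.0, 0.125, 0.992, -0.0]
contact_force: [-1.8, 1.1, 4.7]
width: 23.3
t: 7.25
tcp_pos: [567.8, -259.3, 130.2]
tool_rot: [0.001, 0.125, 0.992, -0.0]
contact_force: [-4.3, 1.6, 12.8]
width: 23.4
```

The pin bottomed at TCP z≈130.2, as predicted, with the contact force rising to 13 N. I'll release it and rise straight up.

```bash
python3 -m inch '0 0 0.1 0 0;0 0 0 0 0.3;0 0 0 0 0.6;0 0 0 0 0.6;0 0 0 0 0.6;0 0 0 0 0.6'
python3 - <<'E'
from h import *
print(observe()['width'])
E
python3 -m inch '0 0 2 0 0.6;0 0 4 0 0.6;0 0 4 0 0.6;0 0 2 0 0.6;-3 0 0 0 0.6;-3 0 0 0 0.6;0 0 0 0 0.6;0 0 0 0 0.6'
python3 - <<'E'
from h import *
np.set_printoptions(precision=1,suppress=True)
s=observe();c=camera_model('wrist');p,d=grab_frame('wrist');cv2.imwrite('pics/w4.png',p[:,:,::-1]);np.save('pics/w4.npy',d);np.save('pics/w4c.npy',c,allow_pickle=True)
p,d=grab_frame('scene');cv2.imwrite('pics/s4.png',p[:,:,::-1])
print(s['t'],s['tcp_pos'],s['contact_force'],s['width'])
W=cloud(c,np.load('pics/w4.npy'))
h=W[...,2]; m=(np.hypot(W[...,0]-568.9,W[...,1]+258.5)<8)&(h>140); print('pin top',m.sum(),np.nanmedian(W[m],0))
m=(np.abs(W[...,0]-568.9)<22)&(np.abs(W[...,1]+258.5)<22)&(np.hypot(W[...,0]-568.9,W[...,1]+258.5)>16)&(h>100)&(h<122);print('stand top',m.sum(),np.nanmedian(h[m]))
E
```

```text
t: 7.75
tcp_pos: [567.4, -259.1, 129.5]
tool_rot: [-0.0, 0.125, 0.992, 0.0]
contact_force: [0.7, -0.5, 0.6]
width: 50.0
50.042971611785035
t: 8.42
tcp_pos: [506.8, -259.2, 250.1]
tool_rot: [0.0, 0.125, 0.992, -0.0]
contact_force: [1.3, 0.2, -0.3]
width: 55.9
8.4167 [ 506.8 -259.2  250.1] [ 1.3  0.2 -0.3] 55.85425978772295
pin top 237 [ 568.9 -258.6  166.4]
stand top 777 111.40633372352531
```

View pics/w4.png

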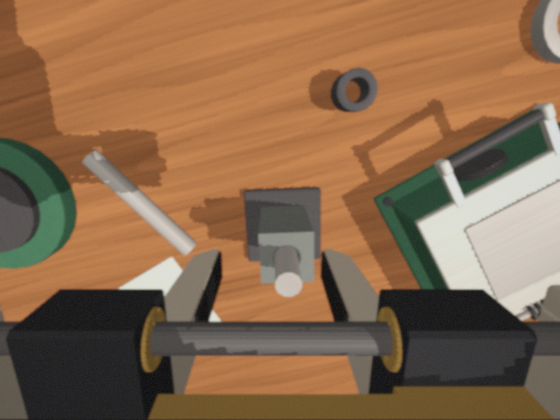

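View pics/s4.png

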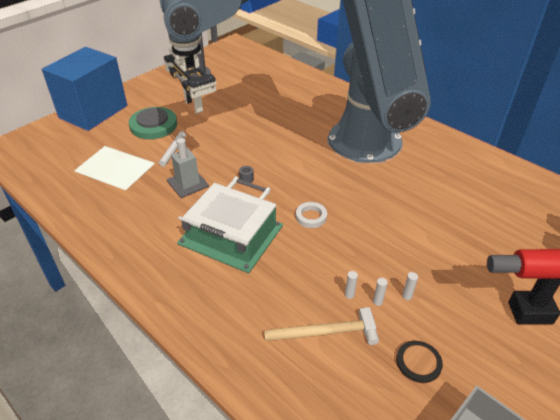

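The wrist view shows the pin upright in the bore, with its top face at (289,285). Depth gives its top at 166.4 mm and the stand at 111.4 mm, so 55 mm stands out and it is fully home. In the scene view the cover is still shut and the bystanders haven't moved. Next I move above the bar and turn the jaws across it.

```bash
python3 -m inch '-0.2 2.5 0 -6.7 0.6;-0.2 2.5 0 -6.7 0.6;-0.2 2.5 0 -6.7 0.6;-0.2 2.5 0 -6.7 0.6;-0.2 2.5 0 -6.7 0.6;-0.2 2.5 0 -6.7 0.6;-0.2 2.5 0 -6.7 0.6;-0.2 2.5 0 -6.7 0.4;-0.2 2.5 0 -6.6 0.28;0 0 0 0 0.28;0 0 0 0 0.28;0 0 0 0 0.28' 30
python3 - <<'E'
from h import *
np.set_printoptions(precision=2,suppress=True)
c=camera_model('top')
print('bar by top', onplane(c,324.5,244.9,92))
s=observe();c=camera_model('wrist');p,d=grab_frame('wrist');cv2.imwrite('pics/w5.png',p[:,:,::-1]);np.save('pics/w5.npy',d);np.save('pics/w5c.npy',c,allow_pickle=True)
print(s['t'],s['tcp_pos'],s['tool_rot'],s['width'])
E
```

```text
t: 9.52
tcp_pos: [490.0, -34.2, 249.5]
tool_rot: [0.0, 0.604, 0.797, -0.0]
contact_force: [0.1, -0.2, -0.8]
width: 28.3
bar by top [505.96 -34.61  92.  ]
9.5167 [490.04 -34.23 249.53] [ 0.   0.6  0.8 -0. ] 28.2896766929102
```

View pics/w5.png

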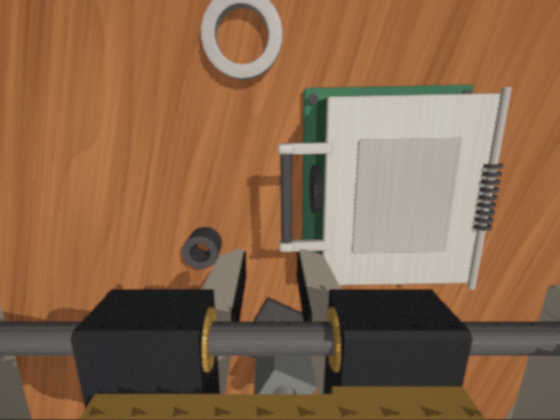

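The bar runs from about (287,150) to (286,245) in the wrist view and lies parallel to the image columns, so the jaws are well aligned across it. The bush at (202,247) and ring at (241,35) are clear.

Run:
```python
from h import *
np.set_printoptions(precision=2,suppress=True)
p=cv2.imread('pics/w5.png');c=np.load('pics/w5c.npy',allow_pickle=True).item()
g=p.max(2).astype(int)
for v in range(160,240,10):
    r=g[v,270:305]; k=np.where(r<95)[0]; print(v,k.min()+270 if len(k) else None,k.max()+270 if len(k) else None, end=' | ')
a=onplane(c,287,154,90);b=onplane(c,286,240,90);print(a,b,np.degrees(np.arctan2(*(a-b)[:2])))
m=onplane(c,286.5,197.5,90);print('bar mid',m)
W=cloud(c,np.load('pics/w5.npy'));q=W[165:232,284:290].reshape(-1,3);print('bar top z',np.nanmedian(q,0))
q=W[110:280,330:350].reshape(-1,3);print('plate z',np.nanmedian(q[:,2]))
s=observe();R=c['world_to_cam'][:3,:3];print('jaw axis',R[0])
print('shift', m-s['tcp_pos'])
cv2.imwrite('pics/w5z.png',cv2.resize(p[130:270,250:390],None,fx=4,fy=4))
```

```text
160 281 304 | 170 281 304 | 180 280 304 | 190 281 304 | 200 281 304 | 210 282 304 | 220 282 304 | 230 282 304 | [494.15  11.85  90.  ] [519.3  -76.92  90.  ] -15.81846159391254
bar mid [506.38 -31.3   90.  ]
bar top z [505.98 -30.48  95.68]
plate z 92.98738497348133
jaw axis [ 0.96  0.27 -0.  ]
shift [  16.46    3.27 -159.5 ]
```

View pics/w5z.png

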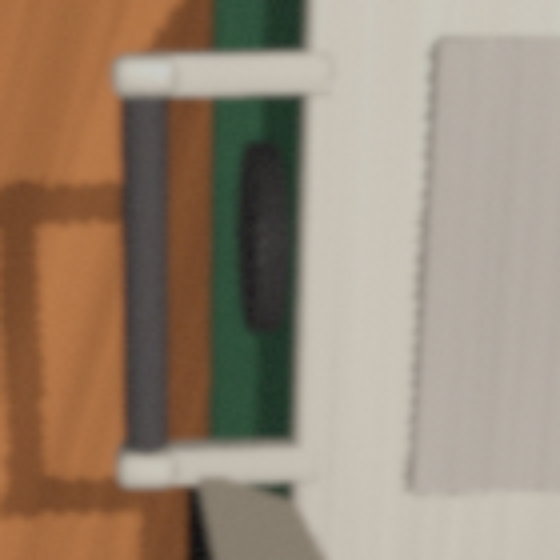

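Run:
```python
from h import *
np.set_printoptions(precision=1,suppress=True)
c=np.load('pics/w5c.npy',allow_pickle=True).item();W=cloud(c,np.load('pics/w5.npy'))
ex=np.array([.963,.272]);m=np.array([506.2,-30.9])
for v in (180,190,200):
  for u in (300,305,308,311,314,317,320,323,327): w=W[v,u]; print(u,round(float((w[:2]-m)@ex),1),round(float(w[2]),1),end='; ')
  print()
```

```text
300 21.7 0.8; 305 27.1 11.8; 308 30.8 12.2; 311 31.7 35.9; 314 31.8 62.0; 317 34.0 70.2; 320 37.5 68.4; 323 39.2 78.1; 327 41.0 92.3; 
300 22.1 0.3; 305 27.4 12.2; 308 31.3 11.3; 311 31.8 38.4; 314 31.9 63.9; 317 33.9 73.8; 320 37.3 72.9; 323 39.7 77.8; 327 41.3 93.2; 
300 22.4 0.3; 305 27.8 12.0; 308 31.7 12.0; 311 32.0 39.7; 314 31.9 67.4; 317 34.5 72.3; 320 37.7 72.9; 323 39.8 80.4; 327 41.8 93.3;
```

The latch on the housing sticks out to 31.7 mm behind the bar and reaches about 72 mm high. I'll narrow the opening to about 22 mm and grip with the fingertips at about z=74.

```bash
python3 -m inch '1.6 0.4 0 0 0.24;0 0 -3 0 0.24;0 0 -4 0 0.24;0 0 -4 0 0.24;0 0 -1.5 0 0.24;0 0 0 0 0.24;0 0 0 0 0.24'
python3 - <<'E'
from h import *
s=observe();c=camera_model('wrist');p,d=grab_frame('wrist');cv2.imwrite('pics/w6.png',p[:,:,::-1])
print(s['tcp_pos'],s['width'],proj(c,np.array([506.2,-30.9,90])),c['world_to_cam'][0])
E
```

```text
t: 10.15
tcp_pos: [505.6, -30.8, 124.6]
tool_rot: [-0.0, 0.605, 0.796, -0.0]
contact_force: [0.2, -0.1, 0.7]
width: 22.6
[505.64765936 -30.75627162 124.60508784] 22.618966967956613 (np.float64(271.0194607620679), np.float64(240.99068036718046)) [ 9.63591893e-01  2.67371553e-01 -1.76552815e-03 -4.79380665e+02]
```

View pics/w6.png

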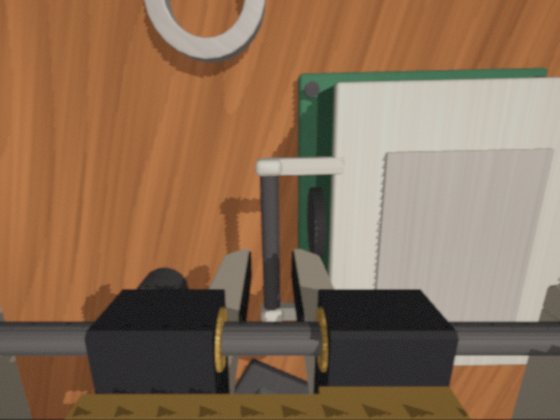

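The bar at column 271 is centred between the fingers. I'll go down and close on it.

```bash
python3 -m inch '0 0 -2 0 0.24;0 0 -2 0 0.24;0 0 -1.1 0 0.24;0 0 0 0 0.24;0 0 0 0 0.24'
python3 -m inch '0 0 0 0 0;0 0 0 0 0;0 0 0 0 0;0 0 0 0 0' 40
```

```text
t: 10.62
tcp_pos: [506.0, -30.3, 74.6]
tool_rot: [0.0, 0.605, 0.796, 0.0]
contact_force: [0.3, -0.1, 0.2]
width: 22.1
t: 10.95
tcp_pos: [505.0, -30.5, 74.5]
tool_rot: [-0.0, 0.605, 0.796, -0.001]
contact_force: [-6.1, -3.4, 5.4]
width: 10.9
```

Gripped at 10.9 mm. I'll lift along the hinge arc, which needs a rise of about 76 mm and about 14.5 mm toward the hinge. First 40 mm.

```bash
python3 -m inch '0.02 0.01 1 0 0;0.07 0.02 1 0 0;0.12 0.03 1 0 0;0.16 0.05 1 0 0;0 0 0 0 0;0 0 0 0 0;0 0 0 0 0'
```

```text
t: 11.53
tcp_pos: [508.3, -29.4, 114.3]
tool_rot: [-0.0, 0.605, 0.796, -0.001]
contact_force: [-3.6, -5.4, -5.6]
width: 10.8
```

```bash
python3 -m inch '0.22 0.06 1 0 0;0.26 0.07 1 0 0;0.32 0.09 1 0 0;0.22 0.06 0.6 0 0;0 0 0 0 0;0 0 0 0 0;0 0 0 0 0;0 0 0 0 0'
python3 - <<'E'
from h import *
np.set_printoptions(precision=1,suppress=True)
s=observe();print(s['t'],s['tcp_pos'],s['contact_force'],s['width'])
for n in('wrist','scene','top'):
    c=camera_model(n);p,d=grab_frame(n);cv2.imwrite(f'pics/{n}7.png',p[:,:,::-1]);np.save(f'pics/{n}7.npy',d);np.save(f'pics/{n}7c.npy',c,allow_pickle=True)
E
```

```text
t: 12.2
tcp_pos: [517.6, -26.6, 149.8]
tool_rot: [-0.001, 0.605, 0.796, -0.002]
contact_force: [-5.9, -6.5, -5.9]
width: 10.3
12.2 [517.6 -26.6 149.8] [-5.9 -6.5 -5.9] 10.347069042784895
```

View pics/wrist7.png

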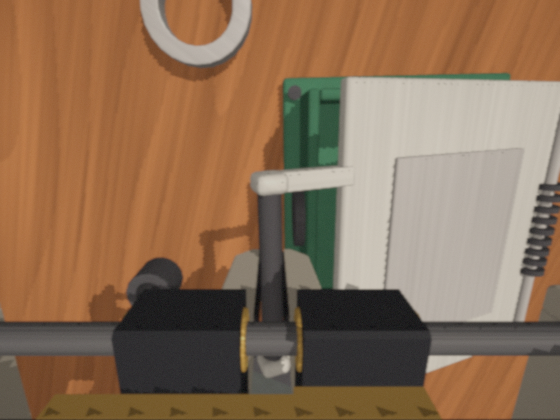

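View pics/scene7.png

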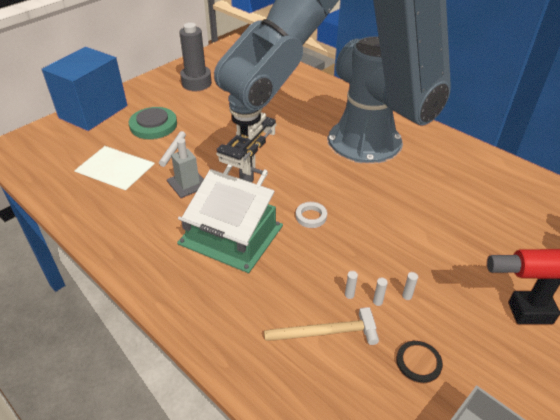

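View pics/top7.png

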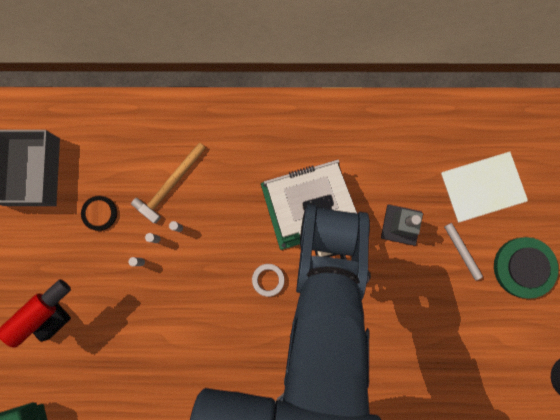

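The cover is up and the bar held at wrist column 271. Pin and bystanders haven't moved in the scene and top views. I'll check the bar height by depth and by the plate's tilt.

Run:
```python
from h import *
np.set_printoptions(precision=3,suppress=True)
def fitplane(W,m):
    q=W[m];q=q[np.isfinite(q[:,2])]
    for _ in range(4):
        A=np.c_[q[:,:2],np.ones(len(q))];k=np.linalg.lstsq(A,q[:,2],rcond=None)[0];r=q[:,2]-A@k;q=q[abs(r)<max(3,2*r.std())]
    return k,len(q),r.std()
ex=np.array([.963,.27])
c=np.load('pics/wrist7c.npy',allow_pickle=True).item();W=cloud(c,np.load('pics/wrist7.npy'))
q=W[200:285,267:274].reshape(-1,3);t=np.nanpercentile(q[:,2],[25,50,75]);print('bar top z',t,'centre',t[1]-5.7)
for v in range(200,290,20): print(v,np.nanmedian(W[v,267:274],0))
for n,box in (('wrist',(100,280,350,500)),('scene',(190,230,200,255))):
    c=np.load(f'pics/{n}7c.npy',allow_pickle=True).item();W=cloud(c,np.load(f'pics/{n}7.npy'))
    m=np.zeros(W.shape[:2],bool);m[box[0]:box[1],box[2]:box[3]]=1;m&=W[...,2]>85
    k,N,r=fitplane(W,m);g=k[:2];th=np.arctan(np.hypot(*g));print(n,'tilt',th,'dir',g/np.hypot(*g),N,r,'bar z',90+206*np.sin(th))
    print(' plate-plane height at bar', k@np.r_[517.6,-26.6,1])
# shut check with w5
c=np.load('pics/w5c.npy',allow_pickle=True).item();W=cloud(c,np.load('pics/w5.npy'));m=np.zeros(W.shape[:2],bool);m[105:270,335:460]=1
k,N,r=fitplane(W,m);print('shut tilt',np.hypot(*k[:2]),'z at bar',k@np.r_[506.2,-30.9,1])
```

```text
bar top z [168.435 168.776 169.169] centre 163.0762705481053
200 [506.604  13.717 169.012]
220 [509.201   4.283 168.67 ]
240 [511.841  -5.709 168.495]
260 [514.814 -15.983 168.818]
280 [517.876 -26.91  169.008]
wrist tilt 0.3424691747809196 dir [-0.935 -0.355] 26749 1.198705644397848 bar z 159.177663238205
 plate-plane height at bar 166.87720695885685
scene tilt 0.37025208435659934 dir [-0.953 -0.304] 1965 2.4146036813629803 bar z 164.54119179603663
 plate-plane height at bar 168.4633184028982
shut tilt 0.012823702982682893 z at bar 93.37606543964584
```

Wrist depth puts the bar's centre at about 163.1 mm (top 168.8). The plate plane, offset from its shut reading, gives 163.2 mm. The tool's own rise gives 165.3 mm, so the bar may have slid slightly in the pads. The target is 166.3 mm. I'll raise 3 mm and measure again.

```bash
python3 -m inch '0.06 0.02 0.15 0 0;0.06 0.02 0.15 0 0;0 0 0 0 0;0 0 0 0 0;0 0 0 0 0;0 0 0 0 0' 50
cat > m.py <<'E'
from h import *
np.set_printoptions(precision=2,suppress=True)
s=observe();print(s['t'],s['tcp_pos'],s['contact_force'],s['width'])
Z=[];K=[]
for i in range(3):
    c=camera_model('wrist');p,d=grab_frame('wrist');W=cloud(c,d)
    q=W[200:285,269:273].reshape(-1,3);Z.append(np.nanmedian(q[:,2]))
cv2.imwrite('pics/w8.png',p[:,:,::-1]);np.save('pics/w8.npy',d);np.save('pics/w8c.npy',c,allow_pickle=True)
print('bar top',Z)
h=W[...,2];m=(np.abs(W[...,0]-568.9)<10)&(np.abs(W[...,1]+258.5)<10);print('pin/stand seen',m.sum(),np.nanmedian(h[m]) if m.any() else None, np.argwhere(m).mean(0) if m.any() else '')
E
python3 m.py
python3 - <<'E'
import cv2
p=cv2.imread('pics/w8.png');cv2.imwrite('pics/w8z.png',cv2.resize(p[150:420,200:350],None,fx=2.2,fy=2.2))
s=cv2.imread('pics/scene7.png');cv2.imwrite('pics/s7z.png',cv2.resize(s[110:260,150:300],None,fx=4,fy=4,interpolation=cv2.INTER_CUBIC))
E
```

```text
t: 12.85
tcp_pos: [518.7, -26.3, 152.7]
tool_rot: [-0.001, 0.605, 0.796, -0.002]
contact_force: [-5.5, -6.1, -6.1]
width: 10.8
12.85 [518.69 -26.34 152.66] [-5.53 -6.12 -6.06] 10.806010339593257
bar top [np.float64(171.79531831986282), np.float64(171.73162377378966), np.float64(171.71685743437604)]
pin/stand seen 0 None
```

View pics/w8z.png

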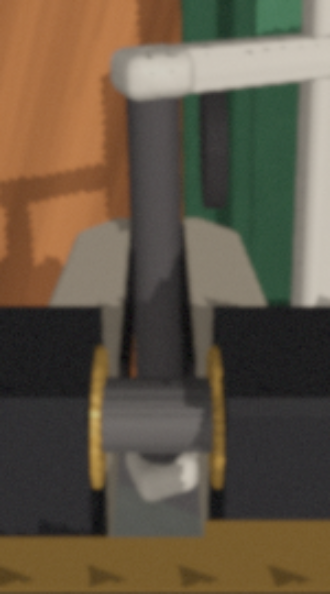

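View pics/s7z.png

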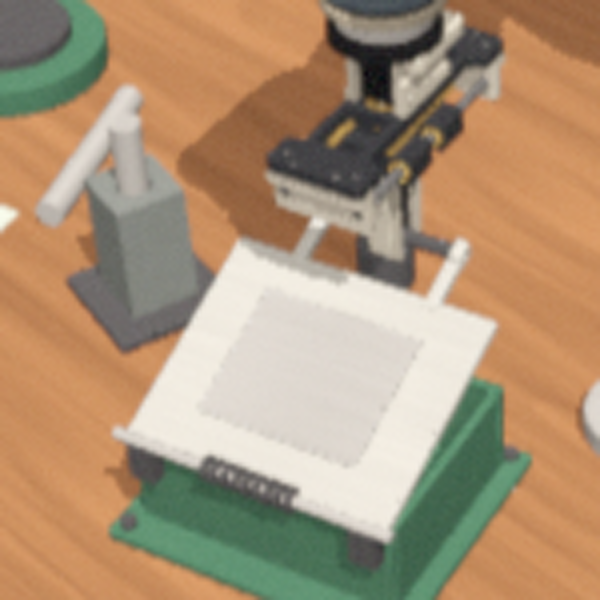

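Wrist depth now puts the bar centre at about 165.8–166.1 mm. The tool's rise implies 168.2 mm, so I'll settle it independently with scene-camera depth (arm caps and plate, shut against now) and also check for creep.

```bash
python3 - <<'E'
from h import *
np.set_printoptions(precision=2,suppress=True)
c=camera_model('scene');D=[];
for i in range(12):
    p,d=grab_frame('scene');d=d.copy();d[d<=0]=np.nan;D.append(d)
d=np.nanmean(D,0);np.save('pics/s9.npy',d);cv2.imwrite('pics/s9.png',p[:,:,::-1])
ex=np.array([.963,.27]);ey=np.array([-.27,.963]);m0=np.array([506.2,-30.9]);H=m0+206*ex
def plate(dep,lab):
    W=cloud(c,np.nan_to_num(dep));r=W[...,:2]-H;X=r@ex;Y=r@ey
    m=np.zeros(X.shape,bool);m[170:245,185:280]=1;p=W[m];s=np.c_[X[m],Y[m],p[:,2]];s=s[np.isfinite(s).all(1)]
    s=s[(s[:,0]>-160)&(s[:,0]<-12)&(abs(s[:,1])<85)&(s[:,2]>85)]
    for _ in range(5):
        A=np.c_[s[:,0],s[:,1],np.ones(len(s))];k=np.linalg.lstsq(A,s[:,2],rcond=None)[0];e=s[:,2]-A@k;s=s[abs(e)<2.2*e.std()+.5]
    print(lab,'slope x,y,offset',k,len(s),e.std(),'theta',np.arctan(-k[0]));return np.arctan(-k[0])
t0=plate(np.load('pics/scene0.npy'),'shut');t1=plate(d,'now')
print('bar z from scene tilt', 90+206*np.sin(t1),90+206*np.sin(t1-t0))
W=cloud(c,np.nan_to_num(d));r=np.hypot(W[...,0]-570,W[...,1]+257)
mm=(r<14)&(W[...,2]>155);print('pin top scene',mm.sum(),np.sort(W[mm][:,2])[-8:])
s=observe();print(s['t'],s['tcp_pos'],s['contact_force'])
E
python3 m.py
python3 - <<'E'
from h import *
# wrist: same plate-tilt calculation
ex=np.array([.963,.27]);ey=np.array([-.27,.963]);m0=np.array([506.2,-30.9]);H=m0+206*ex
for f in('w5','w8'):
    c=np.load(f'pics/{f}c.npy',allow_pickle=True).item();W=cloud(c,np.load(f'pics/{f}.npy'));r=W[...,:2]-H;s=np.c_[(r@ex).ravel(),(r@ey).ravel(),W[...,2].ravel()];s=s[np.isfinite(s).all(1)]
    s=s[(s[:,0]>-160)&(s[:,0]<-25)&(abs(s[:,1])<90)&(s[:,2]>87)&(s[:,2]<165)]
    for _ in range(6):
        A=np.c_[s[:,0],s[:,1],np.ones(len(s))];k=np.linalg.lstsq(A,s[:,2],rcond=None)[0];e=s[:,2]-A@k;s=s[abs(e)<2.2*e.std()+.5]
    print(f,k,len(s),e.std(),np.arctan(-k[0]))
E
```

```text
shut slope x,y,offset [ 0.   -0.   92.53] 2305 2.2400182538813005 theta -0.0026743897834611416
now slope x,y,offset [-0.39 -0.01 93.8 ] 3109 1.7573762906515877 theta 0.37063807099096097
bar z from scene tilt 164.61531136503567 165.12855847840257
pin top scene 51 [164.54 164.56 164.57 164.74 164.84 164.88 164.94 165.25]
13.6 [518.69 -26.34 152.63] [-5.75 -6.83 -6.73]
13.6 [518.69 -26.34 152.63] [-5.75 -6.83 -6.73] 10.31959019227431
bar top [np.float64(171.75355206583293), np.float64(171.69398285908176), np.float64(171.7388999131982)]
pin/stand seen 0 None 
w5 [ 7.86807094e-03 -2.27241141e-03  9.52375868e+01] 22236 1.6119619668216358 -0.007867908586911415
w8 [-3.77146306e-01 -3.00643976e-02  9.72523080e+01] 35524 1.2660880064335007 0.36065103378998586
```

There's no creep. In scene depth the bar is at 164.6–165.1 mm and the pin top reads about 165 mm in the same camera. In wrist depth the bar is at about 166.0 mm and the pin top at 166.4 mm. Both put the bar level with the pin top within about 1 mm, so I'm handing in.

Run:
```python
from plant import *
print(finish_job())
```

```text
the job is handed in; nothing more can be done
None
```

I stood the pin in the gauge stand's bore, let go of it, then lifted the cover to the pin's height and handed in at about 13.8 s while still holding it. The job gives no verdict back, so I don't know how it was judged.

- **Pin:** I took the one nearest the base, at about (490, 327). With the cover shut I lowered it until it bottomed, at about 13 N. Its top then measured 166.4 mm and the stand 111.4 mm, so 55 mm stands out and it is fully home.
- **Cover:** I pinched the bar from above and lifted it along the hinge arc. It is still gripped at 50 N, and its height did not change over the last 0.8 s.
- **Bystanders:** the hammer and ring were in their original places in the last top and scene views. The arm hid the bush there, but the wrist view showed it still standing.

**Bar height checks disagreed slightly:**

| Check | Bar middle (mm) | Pin top (mm) |
|---|---|---|
| Wrist depth | about 166.0 | 166.4 |
| Scene plate tilt | 164.6–165.1 | about 165 (scene depth) |
| Wrist plate tilt (noisy) | about 164 | – |
| Tool travel | about 168 | – |

I went by the two cameras, which put the bar within about 1 mm of the pin top. I put the higher tool-travel figure down to the bar slipping about 2 mm in the pads, but did not confirm it.

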